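Load a casting into the blasting cabinet

TASK

Open the blasting cabinet by sliding its sloping hatch all the way up by the round knob - the catch behind the knob may or may not be on, so try the hatch, and if it will not move give the knob a quarter turn and try again. Then set the brass ring casting down gently on the grating inside, lying flat, and leave the hatch up for the pieces that follow. Leave the other things on the bench where they are.

Things in the scene. Friction and masses are not known exactly. Their poses are not given: they have to be found in the camera images.
- cabinet: Grey sheet-metal blasting cabinet, fixed: 305 deep (x) x 280 wide (y) x 235 high, walls 8. Origin: centre of its underside; x from its low front to its high back, y to its left. The front wall is 75 high; from its top edge a face slopes back and up at 30 degrees from level, 320 long, with a sliding hatch. Rails 22 proud of the slope run 112 either side of the middle.
- mouth (a point): Middle of the cabinet's mouth when the hatch is fully up: 80 behind the front face, 121 above the bench, in the plane of the slope. Axes: x up the slope, y to the cabinet's left, z out of the mouth, square to the slope. The open mouth is 200 wide (y) and 125 long (x), 62 either way from here: a 26 deep lip at the front wall's top edges it in front, the raised hatch, 16 proud of the slope, behind.
- grating (a point): A good place for the casting: on the top of the level steel-bar grating inside the cabinet (50 above the bench), in the middle plane, 68 behind the front face, under the front part of the open mouth. Axes as the cabinet's. The grating is 264 wide and reaches from the front wall to the back wall.
- hatch (a joint): How far the hatch has slid up the slope, m: 0 shut, 0.155 fully up. It is 165 long, 216 wide, steel with a clear window, and moves straight along the slope (30 degrees up from level, towards the cabinet's +x). It takes about 7 N to push up and stays where it is left. With the catch on it moves 1 to 2 mm and stops dead; ease it back down before turning the knob.
- knob_grip (a point): Centre of the round black knob on the hatch's lower part, on its axis, half-way up its head (34 in diameter, about 22 tall); 21 above the hatch's outer face, the knob's top 13 beyond it. Axes: x up the slope, y to the cabinet's left, z outward along the knob's axis (30 degrees from vertical). They are the hatch's and do not turn with the knob; the point slides with the hatch.
- knob_top (a point): Middle of the knob's top, axes as knob_grip. The knob is handle and catch: it turns a hidden cam past a fixed pin. Unmarked, stiff (0.07 N m), it stays where left and can turn over 60 degrees either way from any start. The catch is on over about a quarter of a turn, off on both sides: a quarter turn (90 degrees) either way takes it off when on, but may put it on when off.
- casting_center (a point): Centre, half-way up, of the loose raw casting: a brass scarf ring 41 in outer diameter, 18 high, wall 4.5, lying flat on the bench, with a sprue stub 8 thick that sticks out level to 27.5 from the centre along its +x. z is the ring's axis (up). 0.06 to 0.12 kg.
- tape: Roll of tape, 100 across, 25 high, loose bystander; origin under its centre.
- wax_ring: Green wax ring blank, 30 across, 10 high, loose bystander; origin under its centre.
- wax_block: Green wax block 50 x 90 x 24, loose bystander; origin under its centre.
Mind the look-alikes: they are no part of the job. Of the things that look like the part that bears casting_center, take the one that is farthest from the robot's base at the start.

How it is judged:
By the outcome, as a careful person would: the job done as asked, in the order asked, and still so for the second after the job is handed in, with the robot touching nothing.
It also fails if it takes over 58 s, if anything falls off the work surface, if the arm or the gripper's body presses on something with over 40 N, if the wrist force passes 120 N, or if a joint passes its speed limit or range.

ROBOT

A 6-joint arm with a two-finger parallel gripper is mounted at the origin on a cart in front of the work surface, level with it; the furniture and walls round the work are solid. World frame = base frame: x ahead of the robot, y to its left, z up, the work surface at z = 0. Lengths are in m, angles in degrees, forces in N, time in s.
With the tool pointing down it reaches from about 0.4 to 0.825 m from the base axis. Payload 7 kg.
Tool frame: the origin (TCP) lies midway between the tips of the shut fingers; the grasp point (between the pads) lies r.hold_point_z behind it (r.hold_point_z is the distance from the TCP to the grasp point, in m); z points along the fingers, x is the direction in which the jaws open and shut, and the axes are right-handed (so a half turn about z gives the same grasp; the last joint's range is limited). The gripper opens to 88 mm and grips with 3 to 60 N. Pads are 19 mm wide; open, the fingers measure 130 mm over their backs; the gripper's body (78 mm by 193 mm) begins 47 mm behind the grasp point.
Start: joints at [-55.628, 20.546, 0.682, 0, -70.136, -16.507], TCP at [0.207, -0.642, 0.227] pointing down, gripper open.
Joint ranges: [-176.03, 176.03], [-82.01, 121.73], [-58.28, 71.71], [-173.87, 95.51], [-174.79, -0.11], [-173.66, 173.66]. Speed limits (degrees/s): [136.94, 136.94, 172.46, 180, 180, 180].

INTERFACE

Orientations are given as [roll, pitch, yaw] about the fixed x, y, z axes, in that order (R = Rz(yaw) Ry(pitch) Rx(roll)).
In Python, from plant import get_state, viewer, close_job, r gives the robot as it stands.
- The arm moves only by the tool apply_moves, never from a script. Its argument "plan" is a list of rows, each a list of 3 entries, a list of its own where there are three numbers: the closure in counts, from 0 (fully open) to 255 (shut), then the shift along the tool's x, y, z in units of 50 mm (1.0 is 50 mm), then the turn about the tool's z in units of 6 degrees (1.0 is 6 degrees). A call has 1 to 12 rows; each row shifts and turns the commanded pose from where the row before left it, along the tool's axes as they then stand; what a row does not reach is not made up. A row lasts 1/8 s, in which the tool goes at most 62.5 mm and 10.7 degrees, less where a joint would pass 70% of its speed; a pose out of reach is approached as far as the arm can. A call is refused whole if a number of a shift passes 1 or a number of a turn 1, either way. A call with a gripper value outside its range is refused whole. The fingers move at their own pace and stop on an object; "squeeze" is the grip in N (left out, the last holds). Time passes only in rows, so rows that do not move let the fingers close. It gives the time, the measured TCP pose, the force and the opening at its end, in the units of the state.
- get_state(): the state, without advancing time (a new reading comes with each control period).
- viewer.capture(name): name is "scene" or "top" or "wrist"; returns a dict with "frame" (420x560x3 uint8, blue, green, red), "K" (3x3 intrinsics, pixels), "D" ([k1, k2, p1, p2, k3] as OpenCV has them; the pictures are not rectified), "R" (3x3) and "t" (3): a world point X has camera coordinates R X + t; the wrist camera has in their place "mount" (4x4, takes a point from camera to tool coordinates, whose origin is the TCP and whose axes are the tool frame's). Camera axes: x right, y down, z forward; pixel columns grow to the right and rows downward; lengths in m; the calibration is good to about 2 mm. A picture is of the moment at which its call begins: read the wrist's pose just before it. There is no depth.
- close_job(): hands the job in, once; it reports no verdict.
The state is a dict: "time_s": time; "joints": joint angles; "qd": joint speeds; "joint_torque": joint torques, N m; "tcp_pos": TCP position; "eef_rot": TCP orientation; "contact_force": force on the tool from outside, world axes, zero at the start; "moment": the same for the moment, N m; "gripper_width": finger opening in m.
Only numpy, scipy, OpenCV 4.12 (cv2) and the standard library are available. Lean on these libraries where they do the work, as an engineer would, in place of code of your own. Each camera call takes 0.05 s, during which the arm holds its last target.

## Working session

There is one attempt and no reset: what is moved stays moved. The work goes in short steps, Python scripts to look and compute and a tool call to move; the robot and the scene stay as the last step left them, time stands still between calls to the robot, and variables do not carry over. Pictures are saved under pics/ and viewed, and the job is handed in when it is done.

Besides the shell and the picture viewer there is one more tool, called after "Emit:" by a JSON object that holds its "name" and its "arguments". apply_moves: Moves the arm, as the interface text tells. Its arguments: {"type":"object","properties":{"plan":{"type":"array","items":{"type":"array"}},"squeeze":{"type":"number"}},"required":["plan"]}

```bash
ls; mkdir -p pics
python3 - <<'E'
from plant import get_state, viewer, r
import cv2
print(get_state()); print(r.hold_point_z, [a for a in dir(r) if a[0]!='_'])
for n in("scene","top","wrist"):
    c=viewer.capture(n); cv2.imwrite(f"pics/{n}0.png",c["frame"]); print(n,{k:v for k,v in c.items() if k!="frame"})
E
```

```text
pics
{'time_s': 0.0, 'joints': array([-5.56278343e+01,  2.05917819e+01,  6.35746229e-01, -2.11731796e-02,
       -7.01346147e+01, -1.65061718e+01]), 'qd': array([ 0.00248825,  0.03607419,  0.04205887,  0.03755306, -0.02571924,
        0.02352386]), 'joint_torque': array([ 1.33079542e-03, -5.82723355e+01,  2.93060428e+01,  6.99736252e+00,
        6.99873941e-03, -1.46209027e-04]), 'tcp_pos': array([ 0.20691971, -0.64201095,  0.22563043]), 'eef_rot': array([-1.79993326e+02, -9.25703155e-02,  1.07858778e+02]), 'contact_force': array([-0.15635723,  0.35674517, -0.92420041]), 'moment': array([-0.01052977,  0.00396962, -0.05346305]), 'gripper_width': 0.08757581745497112}
0.0188 ['Unreachable', 'hold_point_z']
scene {'K': array([[450.08518911,   0.        , 271.65683541],
       [  0.        , 450.08518911, 209.3020392 ],
       [  0.        ,   0.        ,   1.        ]]), 'D': array([-0.13878967,  0.        ,  0.        ,  0.        ,  0.        ]), 'R': array([[-0.7363083 , -0.67648362, -0.01483252],
       [-0.28364989,  0.32848768, -0.90090987],
       [ 0.61432307, -0.65914016, -0.433
[... 399 characters left out ...]

       [ 0.18516905, -0.00895221, -0.9826659 ]]), 't': array([-0.07221234,  0.57830779,  1.1736748 ])}
wrist {'K': array([[357.1528697 ,   0.        , 279.73058716],
       [  0.        , 357.1528697 , 202.83924749],
       [  0.        ,   0.        ,   1.        ]]), 'D': array([-0.02446796,  0.        ,  0.        ,  0.        ,  0.        ]), 'mount': array([[ 9.99999706e-01,  4.41029153e-04, -6.27385436e-04,
        -3.10019549e-04],
       [-2.43386280e-04,  9.58312623e-01,  2.85721642e-01,
        -7.77191718e-02],
       [ 7.27242957e-04, -2.85721405e-01,  9.58312449e-01,
        -1.57916826e-01],
       [ 0.00000000e+00,  0.00000000e+00,  0.00000000e+00,
         1.00000000e+00]])}
```

View pics/scene0.png

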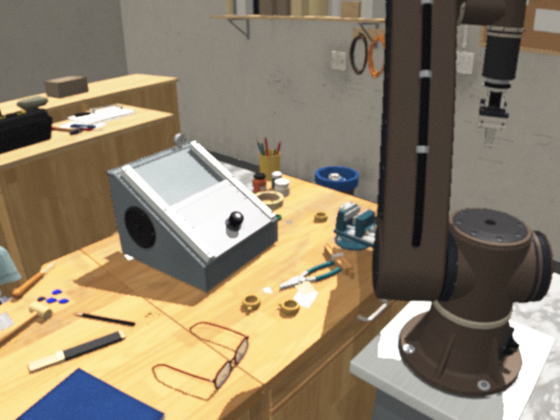

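View pics/top0.png

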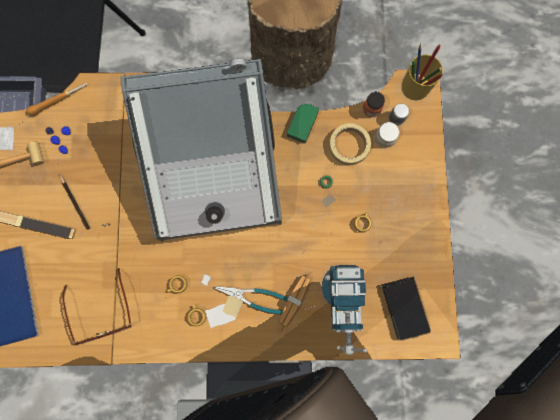

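View pics/wrist0.png

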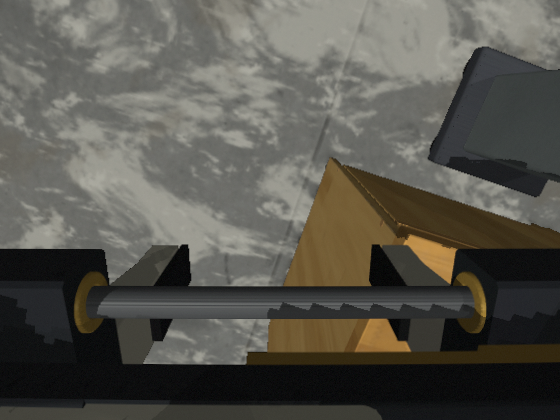

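The top view shows three brass rings, at about (177,284), (196,317) and (363,223). The tape is at (350,143), the wax ring at (326,182), the wax block at (303,123) and the knob top at (213,212). In the scene view the rings are at (251,302), (289,307) and (320,217), and the knob is at (236,219).

```bash
cat > h.py <<'E'
import numpy as np, cv2
from plant import get_state, viewer, r
from scipy.spatial.transform import Rotation as Ro
def pose(s=None):
    s=s or get_state(); return Ro.from_euler('xyz',s['eef_rot'],degrees=True).as_matrix(), np.array(s['tcp_pos'])
def cap(n,f=None):
    Rt,p=pose(); c=viewer.capture(n)
    if n=='wrist':
        M=np.array(c['mount']); Rc=Rt@M[:3,:3]; o=Rt@M[:3,3]+p
        c['R']=Rc.T; c['t']=-Rc.T@o
    if f: cv2.imwrite(f,c['frame'])
    return c
def ray(c,uv):
    q=cv2.undistortPoints(np.array([[uv]],float),c['K'],c['D'])[0,0]
    d=c['R'].T@np.array([q[0],q[1],1]); o=-c['R'].T@c['t']; return o,d/np.linalg.norm(d)
def onz(c,uv,z):
    o,d=ray(c,uv); return o+d*(z-o[2])/d[2]
def tri(rs):
    A=0;b=0
    for o,d in rs:
        P=np.eye(3)-np.outer(d,d);A=A+P;b=b+P@o
    x=np.linalg.solve(A,b); return x,[np.linalg.norm((np.eye(3)-np.outer(d,d))@(x-o)) for o,d in rs]
def proj(c,X):
    return cv2.projectPoints(np.array(X,float).reshape(-1,3),cv2.Rodrigues(c['R'])[0],c['t'],c['K'],c['D'])[0][:,0]
E
python3 - <<'E'
from h import *
t=cap('top'); s=cap('scene')
for uv,z in [((177,284),.009),((196,317),.009),((363,223),.009),((350,143),.02),((326,182),.005)]:
    x=onz(t,uv,z); print(uv,x.round(4),np.hypot(*x[:2]).round(3), proj(s,x).round(0))
print('knob',tri([ray(t,(213,211)),ray(s,(236,216))]))
f=t['frame']
a=cv2.resize(f[50:250,100:300],None,fx=3.0,fy=3.0,interpolation=cv2.INTER_CUBIC); cv2.imwrite('pics/a.png',a)
b=cv2.resize(f[190:340,150:380],None,fx=3.4,fy=3.4,interpolation=cv2.INTER_CUBIC); cv2.imwrite('pics/b.png',b)
d=cv2.resize(s['frame'][130:290,100:290],None,fx=3.5,fy=3.5,interpolation=cv2.INTER_CUBIC); cv2.imwrite('pics/d.png',d)
E
```

```text
(177, 284) [0.4042 0.165  0.009 ] 0.437 [[250. 303.]]
(196, 317) [0.3293 0.12   0.009 ] 0.351 [[290. 308.]]
(363, 223) [ 0.5408 -0.2699  0.009 ] 0.604 [[321. 217.]]
(350, 143) [ 0.7342 -0.2448  0.02  ] 0.774 [[268. 199.]]
(326, 182) [ 0.6421 -0.1858  0.005 ] 0.668 [[277. 218.]]
knob (array([0.54848377, 0.06647984, 0.13687824]), [np.float64(0.003352517929764174), np.float64(0.003352517929764109)])
```

View pics/a.png

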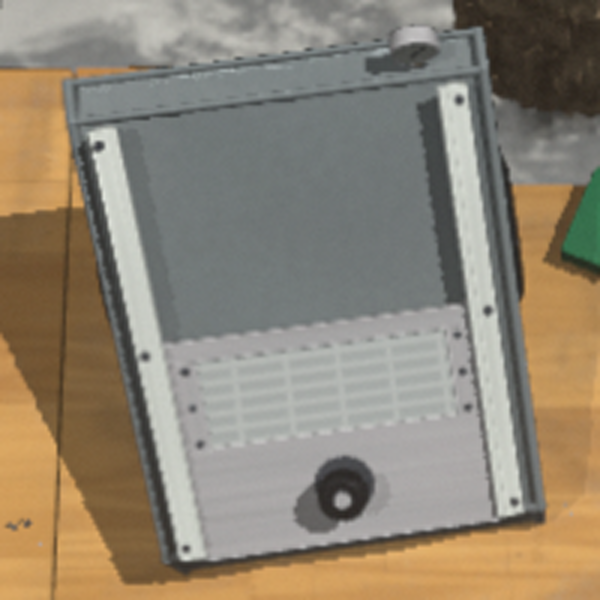

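View pics/b.png

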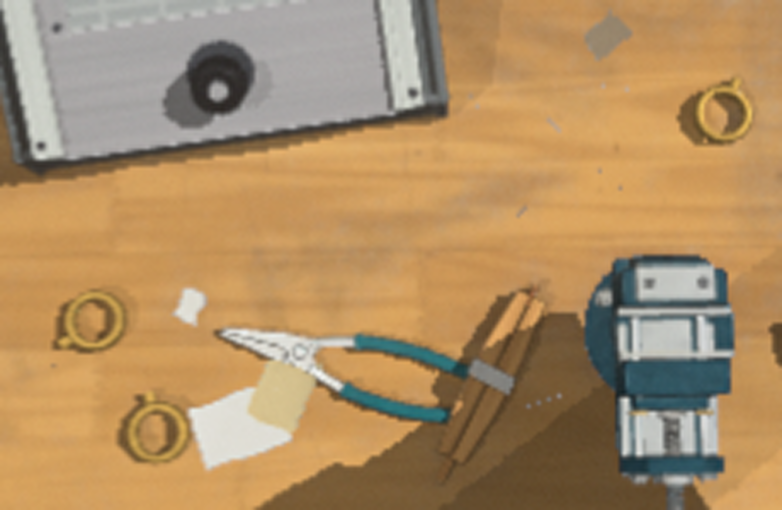

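View pics/d.png

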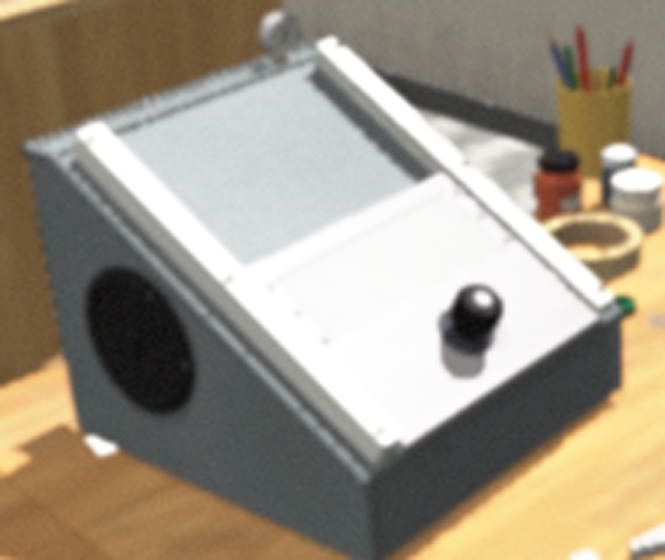

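Run:
```python
from h import *
t=cap('top'); s=cap('scene')
FL=onz(t,(155,239.5),.075);FR=onz(t,(281.7,222),.075);BL=onz(t,(122.3,76.7),.235);BR=onz(t,(261,59.3),.235)
for n in 'FL FR BL BR'.split(): print(n,eval(n).round(4),proj(s,eval(n)).round(0))
print(np.linalg.norm(FL-FR),np.linalg.norm(BL-BR),np.linalg.norm((FL-BL)[:2]))
y=FL-FR+BL-BR; x=(BL+BR-FL-FR)/2
print('yaw',np.degrees(np.arctan2(-y[0],y[1])),np.degrees(np.arctan2(x[1],x[0])))
c=(FL+FR+BL+BR)[:2]/4; print('centre',c)
yaw=np.arctan2(-y[0],y[1]);ex=np.array([np.cos(yaw),np.sin(yaw),0]);ey=np.array([-ex[1],ex[0],0]);C=np.array([*c,0])
fr=C-.1525*ex
up=ex*np.cos(np.pi/6)+np.array([0,0,.5]); nz=-ex*.5+np.array([0,0,np.cos(np.pi/6)])
K=tri([ray(t,(213,211)),ray(s,(236,216))])[0]
d=K-fr-[0,0,.075]; print('knob along slope, y, normal', d@up,d@ey,d@nz)
```

```text
FL [0.4996 0.2036 0.075 ] [[206. 269.]]
FR [ 0.5352 -0.0775  0.075 ] [[279. 220.]]
BL [0.8112 0.2416 0.235 ] [[107. 172.]]
BR [ 0.8473 -0.0384  0.235 ] [[188. 142.]]
0.2832950502657758 0.2823268446166039 0.313930045070868
yaw 7.2725171380697535 7.039276578167258
centre [0.67333599 0.0823166 ]
knob along slope, y, normal 0.054016469895142985 9.553722891184578e-05 0.04026441659344546
```

The target is the ring at top (363,223), 0.604 m from the base. The look-alikes at (177,284) and (196,317) are at 0.437 m and 0.351 m. The tool always stays vertical, so I'll grip the knob with the jaws along the cabinet's y. First I'll hover near the knob and refine its position with the wrist camera.

```bash
cat >> h.py <<'E'
def delta(tgt,yaw=None):
    R,p=pose(); d=R.T@(np.array(tgt)-p)/.05
    y=get_state()['eef_rot'][2]; tu=0 if yaw is None else ((y-yaw+180)%360-180)/6
    print('tcp',p.round(4),'yaw',y.round(2),'tool delta units',d.round(3),'turn units',round(tu,3))
E
python3 -c "
from h import *
delta([.50,.06,.29],97.1)"
```

```text
tcp [ 0.207  -0.6423  0.2263] yaw 107.86 tool delta units [11.573  9.885 -1.269] turn units 1.794
```

Emit:
{"name": "apply_moves", "arguments": {"plan": [[0,[0.8,0.7,-0.1],0],[0,[0.8,0.7,-0.1],0],[0,[0.8,0.7,-0.1],0],[0,[0.8,0.7,-0.1],0],[0,[0.8,0.7,-0.1],0],[0,[0.8,0.7,-0.1],0],[0,[0.8,0.7,-0.1],0],[0,[0.8,0.7,-0.1],0],[0,[0.8,0.7,-0.1],0],[0,[0.8,0.7,-0.1],0],[0,[0.8,0.7,-0.1],0],[0,[0.8,0.7,-0.1],0]]}}

```text
time_s: 1.85
tcp_pos: [0.4599, -0.055, 0.2872]
eef_rot: [179.9, 0.0, 107.9]
contact_force: [0.8, -1.4, -0.5]
gripper_width: 0.0879
```

Emit:
{"name": "apply_moves", "arguments": {"plan": [[0,[0.7,0.5,0],0],[0,[0.7,0.5,0],0],[0,[0.6,0.5,0],0],[0,[0,0,0],0.9],[0,[0,0,0],0.9],[0,[0,0,0],0],[0,[0,0,0],0]]}}

```text
time_s: 2.72
tcp_pos: [0.5002, 0.0613, 0.2867]
eef_rot: [180.0, -0.0, 97.2]
contact_force: [0.8, -0.6, 0.1]
gripper_width: 0.0877
```

```bash
python3 -c "
from h import *
delta([.50,.06,.29],97.1)
c=cap('wrist','pics/w1.png')"
```

```text
tcp [0.5002 0.0613 0.2867] yaw 97.17 tool delta units [-0.026 -0.008 -0.066] turn units 0.012
```

View pics/w1.png

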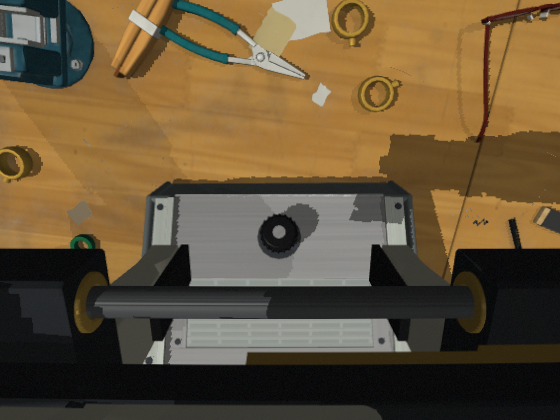

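The wrist view shows the knob at about (279,233), centred between the rails, with the target ring at (12,163) and the look-alikes at (351,20) and (379,92). Next I'll mask the knob in all three views and triangulate.

Run:
```python
from h import *
rs=[]
for n,b in (('wrist',(235,195,325,275)),('top',(190,190,235,232)),('scene',(222,205,252,235))):
    c=cap(n); f=c['frame'];x0,y0,x1,y1=b
    g=cv2.cvtColor(f,cv2.COLOR_BGR2GRAY)[y0:y1,x0:x1]
    m=(g<60).astype(np.uint8)
    cs,_=cv2.findContours(m,cv2.RETR_EXTERNAL,cv2.CHAIN_APPROX_NONE); k=max(cs,key=cv2.contourArea)
    (u,v),rad=cv2.minEnclosingCircle(k); print(n,u+x0,v+y0,rad,cv2.boundingRect(k))
    rs.append(ray(c,(u+x0,v+y0)))
    cv2.imwrite(f'pics/k_{n}.png',cv2.resize(f[y0-10:y1+10,x0-10:x1+10],None,fx=6,fy=6,interpolation=cv2.INTER_CUBIC)[:600,:800])
print(tri(rs)); print(tri(rs[:2]), tri([rs[0],rs[2]]))
w=cap('wrist')
FL=onz(w,(411,184),.075);FR=onz(w,(150,184),.075);print(FL,FR,np.linalg.norm(FL-FR))
```

```text
wrist 279.5 235.5 22.192440032958984 (23, 19, 43, 44)
top 202.0 210.5 23.754045486450195 (0, 0, 29, 42)
scene 235.0 222.0 8.062357902526855 (6, 10, 15, 16)
(array([0.54810225, 0.07736462, 0.12791345]), [np.float64(0.010742245410203336), np.float64(0.01674808779176603), np.float64(0.008677948482163333)])
(array([0.54297312, 0.07694168, 0.15877635]), [np.float64(0.012943679326862342), np.float64(0.01294367932686228)]) (array([0.55105844, 0.06610666, 0.1196708 ]), [np.float64(0.0016220711484888496), np.float64(0.00162207114848866)])
[0.49448598 0.20105162 0.075     ] [ 0.5289812  -0.07517114  0.075     ] 0.2783683403157592
```

View pics/k_wrist.png

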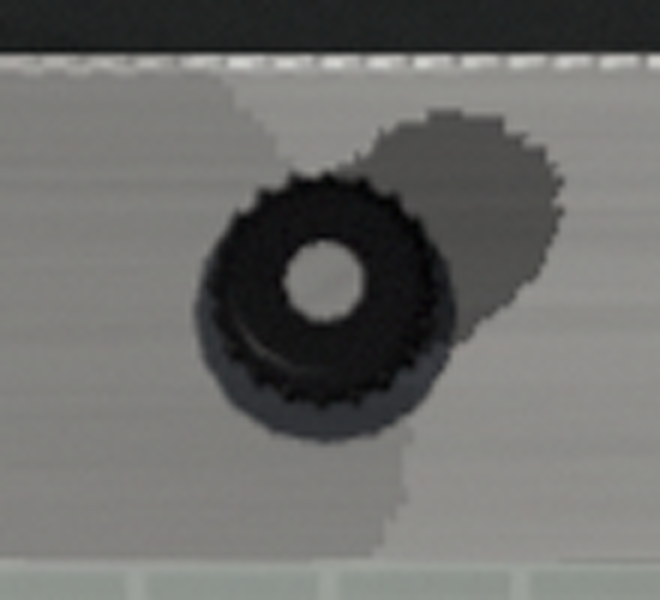

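View pics/k_scene.png

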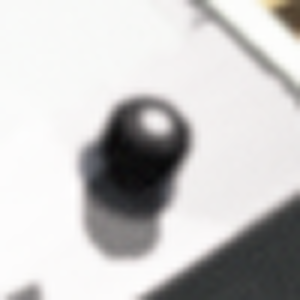

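Run:
```python
from h import *
w=cap('wrist');t=cap('top');s=cap('scene')
W,T,S=ray(w,(278.7,231.7)),ray(t,(214.3,216.3)),ray(s,(237.8,215.3))
x,e=tri([W,T,S]);print(x,e); print(tri([W,S]),tri([T,S]),tri([W,T]))
yaw=np.radians(7.15);ex=np.array([np.cos(yaw),np.sin(yaw),0]);up=ex*np.cos(np.pi/6)+np.array([0,0,.5]); nz=-ex*.5+np.array([0,0,np.cos(np.pi/6)])
F=np.array([.514,.063,.075]); d=x-F; print(d@up,d@nz,d@[-ex[1],ex[0],0])
print('grip',x-.013*nz, up)
delta(x-.013*nz,97.15)
f=t['frame']; cv2.imwrite('pics/kt.png',cv2.resize(f[195:235,190:240],None,fx=10,fy=10,interpolation=cv2.INTER_CUBIC))
```

```text
[0.53943346 0.064997   0.14082113] [np.float64(0.0010014349581765763), np.float64(0.0006575354210986243), np.float64(0.0005655614003402516)]
(array([0.54019076, 0.0644793 , 0.14022201]), [np.float64(0.000609942710307798), np.float64(0.0006099427103079628)]) (array([0.53876472, 0.06527152, 0.14082132]), [np.float64(0.0002057073187943026), np.float64(0.0002057073187942854)]) (array([0.53768631, 0.06451933, 0.14809713]), [np.float64(2.207916597150026e-05), np.float64(2.2079165971476132e-05)])
0.05498057013040061 0.0442606528300826 -0.0011841679054673576
grip [0.54588292 0.06580604 0.1295628 ] [0.85929093 0.10779193 0.5       ]
tcp [0.5002 0.0614 0.2866] yaw 97.07 tool delta units [-0.025  0.917  3.14 ] turn units -0.013
```

View pics/kt.png

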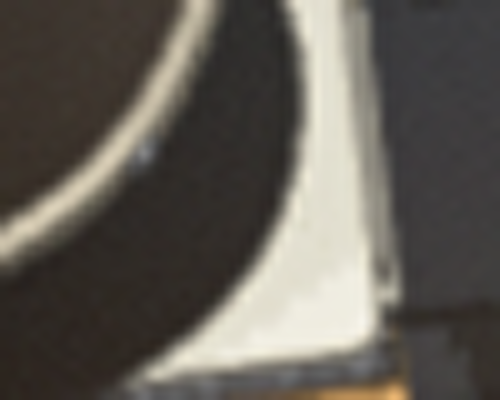

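Emit:
{"name": "apply_moves", "arguments": {"plan": [[0,[0,0.92,0],0],[0,[0,0,0.8],0],[0,[0,0,0.8],0],[0,[0,0,0.8],0],[0,[0,0,0.5],0],[0,[0,0,0.3],0],[0,[0,0,0.19],0],[0,[0,0,0],0],[0,[0,0,0],0]], "squeeze": 30}}

```text
time_s: 4.25
tcp_pos: [0.5465, 0.0673, 0.118]
eef_rot: [179.9, -0.0, 97.1]
contact_force: [0.2, -0.5, 0.4]
gripper_width: 0.0874
```

```bash
python3 -c "
from h import *
delta([.546,.066,.117],97.15)
c=cap('wrist','pics/w2.png');s=cap('scene','pics/s2.png')"
```

```text
tcp [0.5465 0.0673 0.118 ] yaw 97.07 tool delta units [-0.025 -0.014  0.02 ] turn units -0.013
```

View pics/w2.png

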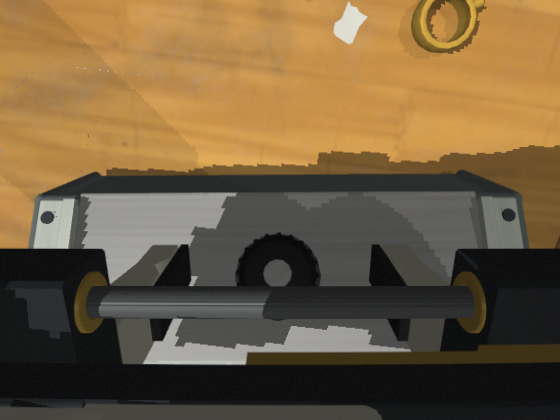

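The knob, with its cap at (277,272), sits midway between the open fingers and there is no contact. I'll close on it and then try the hatch.

Emit:
{"name": "apply_moves", "arguments": {"plan": [[255,[0,0,0],0],[255,[0,0,0],0],[255,[0,0,0],0],[255,[0,0,0],0],[255,[0,0,0],0],[255,[0,0,0],0]], "squeeze": 35}}

```text
time_s: 5.1
tcp_pos: [0.5458, 0.0667, 0.1171]
eef_rot: [-180.0, 0.0, 97.1]
contact_force: [2.2, -12.7, 1.9]
gripper_width: 0.0335
```

Emit:
{"name": "apply_moves", "arguments": {"plan": [[255,[-0.02,0,0],0],[255,[0,0.04,-0.025],0],[255,[0,0.04,-0.025],0],[255,[0,0,0],0]]}}

```text
time_s: 5.6
tcp_pos: [0.5472, 0.0663, 0.1179]
eef_rot: [-179.7, -0.0, 97.0]
contact_force: [-7.2, 2.4, -3.8]
gripper_width: 0.0323
```

Emit:
{"name": "apply_moves", "arguments": {"plan": [[255,[0,0.05,-0.03],0],[255,[0,0,0],0]]}}

```text
time_s: 5.85
tcp_pos: [0.5474, 0.0663, 0.118]
eef_rot: [-179.4, 0.0, 97.0]
contact_force: [-10.7, 3.6, -6.1]
gripper_width: 0.0328
```

The catch is on: the hatch stopped dead after about 1.6 mm while the force rose to about 13 N. I'll ease it back, loosen the fingers and raise them slightly. Then I'll turn the tool 45° one way, regrip, and turn the knob 90°.

Emit:
{"name": "apply_moves", "arguments": {"plan": [[255,[0,-0.06,0.04],0],[255,[0,-0.07,0.04],0],[255,[0,0,0],0]]}}

```text
time_s: 6.22
tcp_pos: [0.5466, 0.0663, 0.1175]
eef_rot: [179.9, -0.0, 97.1]
contact_force: [0.6, 0.2, 2.6]
gripper_width: 0.0326
```

```bash
python3 -c "
from h import *
s=get_state();print(s['joints'],s['moment'],s['contact_force']);delta([.546,.066,.117],97.15)"
```

```text
[ 2.73158023e+01  1.44880699e+01 -2.35736336e+01  1.92608921e-02
 -5.18627183e+01 -1.10246534e+02] [0.23871731 0.11197656 0.11923466] [0.64904696 0.23246713 2.59431597]
tcp [0.5466 0.0663 0.1175] yaw 97.08 tool delta units [-0.005 -0.012  0.009] turn units -0.011
```

Emit:
{"name": "apply_moves", "arguments": {"plan": [[120,[0,0,0],0],[120,[0,0,-0.1],0],[120,[0,0,-0.12],0],[120,[0,0,0],0.9],[120,[0,0,0],0.9],[120,[0,0,0],0.95],[120,[0,0,0],0.95],[120,[0,0,0],0.95],[120,[0,0,0],0.95],[120,[0,0,0],0.95],[120,[0,0,0],0.95]], "squeeze": 25}}

```text
time_s: 7.6
tcp_pos: [0.5462, 0.0661, 0.1285]
eef_rot: [180.0, -0.0, 51.9]
contact_force: [0.5, -0.8, -0.4]
gripper_width: 0.0467
```

Emit:
{"name": "apply_moves", "arguments": {"plan": [[120,[0,0,0.02],0],[255,[0,0,0.02],0],[255,[0,0,0],0],[255,[0,0,0],0],[255,[0,0,0],0]]}}

```text
time_s: 8.22
tcp_pos: [0.5463, 0.0665, 0.1261]
eef_rot: [180.0, -0.0, 52.1]
contact_force: [0.7, 3.7, -2.8]
gripper_width: 0.0356
```

Emit:
{"name": "apply_moves", "arguments": {"plan": [[255,[0,0,0],-0.8],[255,[0,0,0],-0.9],[255,[0,0,0],-0.9],[255,[0,0,0],-0.9],[255,[0,0,0],-0.9],[255,[0,0,0],0]], "squeeze": 30}}

```text
time_s: 8.98
tcp_pos: [0.5457, 0.066, 0.1264]
eef_rot: [-180.0, 0.0, 78.4]
contact_force: [-2.9, 1.8, 4.5]
gripper_width: 0.0336
```

```bash
python3 -c "
from h import *
s=get_state();print(s['joints'],s['moment'],s['contact_force'])
cap('wrist','pics/w3.png')"
```

```text
[ 2.73178124e+01  1.39045996e+01 -2.29885538e+01  4.95444078e-04
 -5.31314059e+01 -1.28873296e+02] [ 0.58460782  1.17826142 -0.0612119 ] [-2.87542003  1.80782808  4.54792302]
```

View pics/w3.png

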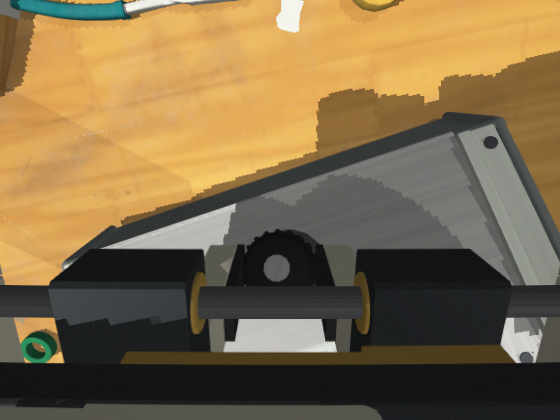

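Emit:
{"name": "apply_moves", "arguments": {"plan": [[255,[0,0,0],-0.9],[255,[0,0,0],-0.9],[255,[0,0,0],-0.9],[255,[0,0,0],-0.9],[255,[0,0,0],-0.9],[255,[0,0,0],-0.9],[255,[0,0,0],-0.9],[255,[0,0,0],-0.9],[255,[0,0,0],-0.9],[255,[0,0,0],-0.9],[255,[0,0,0],-0.9],[255,[0,0,0],-0.9]]}}

```text
time_s: 10.52
tcp_pos: [0.5464, 0.0655, 0.1266]
eef_rot: [180.0, 0.1, 143.3]
contact_force: [0.2, -1.5, 2.5]
gripper_width: 0.0354
```

```bash
python3 -c "
from h import *
s=get_state();print(s['joints'],s['moment'],s['contact_force'])"
```

```text
[ 27.27549084  13.90244579 -22.98777026   0.07454956 -53.07728137
 -64.01828272] [-0.8913421  -0.45936141 -0.34377589] [ 0.23421413 -1.47531923  2.5039448 ]
```

Emit:
{"name": "apply_moves", "arguments": {"plan": [[120,[0,0,0],0],[120,[0,0,0],0],[120,[0,0,-0.04],0.9],[120,[0,0,0],0.9],[120,[0,0,0],0.9],[120,[0,0,0],1],[120,[0,0,0],1],[120,[0,0,0],1],[120,[0,0,0],1],[120,[0,0,0],1],[120,[0,0,0.1],0],[120,[0,0,0.12],0]], "squeeze": 35}}

```text
time_s: 12.02
tcp_pos: [0.5459, 0.0661, 0.1165]
eef_rot: [-180.0, 0.0, 97.1]
contact_force: [0.5, -0.4, -0.2]
gripper_width: 0.0466
```

Emit:
{"name": "apply_moves", "arguments": {"plan": [[255,[0,0,0],0],[255,[0,0,0],0],[255,[0,0,0],0],[255,[0,0.04,-0.025],0],[255,[0,0.04,-0.025],0],[255,[0,0.04,-0.025],0],[255,[0,0.04,-0.025],0],[255,[0,0,0],0]]}}

```text
time_s: 13.02
tcp_pos: [0.5543, 0.0671, 0.1218]
eef_rot: [180.0, -0.0, 97.1]
contact_force: [-0.8, 0.7, -12.3]
gripper_width: 0.0324
```

The catch is off and the hatch has slid about 10 mm. I'll keep sliding.

Emit:
{"name": "apply_moves", "arguments": {"plan": [[255,[0,0.15,-0.085],0],[255,[0,0.21,-0.12],0],[255,[0,0.21,-0.12],0],[255,[0,0.21,-0.12],0],[255,[0,0.21,-0.12],0],[255,[0,0.21,-0.12],0],[255,[0,0,0],0]]}}

```text
time_s: 13.9
tcp_pos: [0.6158, 0.0751, 0.1576]
eef_rot: [179.8, -0.0, 97.1]
contact_force: [2.6, 4.8, -7.4]
gripper_width: 0.0325
```

Emit:
{"name": "apply_moves", "arguments": {"plan": [[255,[0,0.18,-0.104],0],[255,[0,0.21,-0.121],0],[255,[0,0.21,-0.121],0],[255,[0,0.21,-0.121],0],[255,[0,0.21,-0.121],0],[255,[0,0.17,-0.098],0],[255,[0,0.09,-0.052],0],[255,[0,0,0],0]]}}

```text
time_s: 14.9
tcp_pos: [0.6772, 0.083, 0.1934]
eef_rot: [-180.0, -0.0, 97.1]
contact_force: [-0.9, 6.0, -8.8]
gripper_width: 0.0325
```

Emit:
{"name": "apply_moves", "arguments": {"plan": [[255,[0,0.04,-0.023],0],[255,[0,0.04,-0.023],0],[255,[0,0,0],0]]}}

```text
time_s: 15.28
tcp_pos: [0.6788, 0.0832, 0.1944]
eef_rot: [-179.7, -0.0, 97.1]
contact_force: [-7.2, 5.3, -10.5]
gripper_width: 0.0327
```

Emit:
{"name": "apply_moves", "arguments": {"plan": [[255,[0,0.05,-0.029],0],[255,[0,0,0],0]]}}

```text
time_s: 15.52
tcp_pos: [0.679, 0.0832, 0.1945]
eef_rot: [-179.4, -0.0, 97.0]
contact_force: [-12.8, 6.0, -11.6]
gripper_width: 0.0324
```

The end stop is reached: the force rises and it no longer moves, at about 155 mm. I'll relieve the force, release and retreat.

Emit:
{"name": "apply_moves", "arguments": {"plan": [[255,[0,-0.08,0.05],0],[0,[0,0,0],0],[0,[0,0,0],0],[0,[0,0,0],0],[0,[0,0,-0.4],0],[0,[0,0,-0.8],0],[0,[0,0,-0.8],0],[0,[0,0,0],0]]}}

```text
time_s: 16.52
tcp_pos: [0.6815, 0.0824, 0.2996]
eef_rot: [179.5, -0.0, 97.1]
contact_force: [0.4, 0.6, -0.5]
gripper_width: 0.0875
```

```bash
python3 -c "
from h import *
c=cap('scene','pics/s3.png')
delta([.50,-.27,.25],97)"
```

```text
tcp [0.6805 0.0825 0.297 ] yaw 97.05 tool delta units [-6.554 -4.451  0.917] turn units 0.008
```

View pics/s3.png

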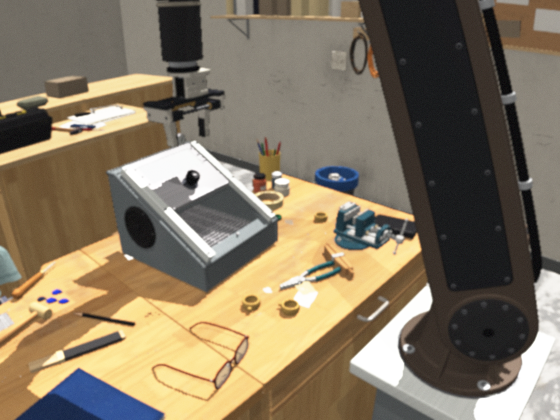

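The scene view shows the hatch fully up, with the grating visible through the mouth at about (225,225) and the knob at (191,178). Next, the casting.

Emit:
{"name": "apply_moves", "arguments": {"plan": [[0,[-0.8,-0.55,0],0],[0,[-0.8,-0.55,0],0],[0,[-0.8,-0.55,0],0],[0,[-0.8,-0.55,0],0],[0,[-0.8,-0.55,0.2],0],[0,[-0.8,-0.55,0.4],0],[0,[-0.8,-0.55,0.4],0],[0,[-0.95,-0.6,0.4],0],[0,[0,0,0],0],[0,[0,0,0],0]]}}

```text
time_s: 17.82
tcp_pos: [0.4987, -0.2701, 0.2242]
eef_rot: [-180.0, 0.0, 97.0]
contact_force: [-0.8, 0.8, 0.0]
gripper_width: 0.0877
```

```bash
python3 -c "
from h import *
c=cap('wrist','pics/w4.png')
delta([.541,-.27,.2],97)
print(proj(c,[.541,-.27,.009]))
t=cap('top','pics/t4.png')"
```

```text
tcp [ 0.4992 -0.2696  0.2245] yaw 97.06 tool delta units [-0.111  0.828  0.49 ] turn units 0.011
[[275.69546455 210.22351277]]
```

View pics/w4.png

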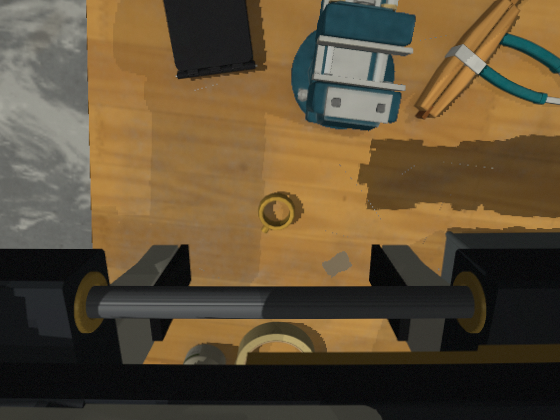

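View pics/t4.png

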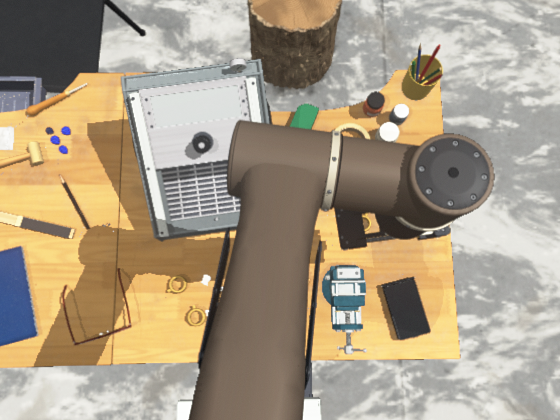

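The ring is at wrist (276,211), within a pixel of the predicted (275.7,210.2). I'll measure its centre and sprue from a close crop.

Run:
```python
from h import *
c=cap('wrist'); f=c['frame'];x0,y0,x1,y1=240,175,315,245
cv2.imwrite('pics/ring.png',cv2.resize(f[y0:y1,x0:x1],None,fx=8,fy=8,interpolation=cv2.INTER_CUBIC))
h=cv2.cvtColor(f,cv2.COLOR_BGR2HSV)[y0:y1,x0:x1]; print(h[36,20],h[5,5],h[36,36])
m=((h[...,1]>165)&(h[...,0]>=19)&(h[...,0]<32)).astype(np.uint8)
cs,_=cv2.findContours(m,cv2.RETR_EXTERNAL,cv2.CHAIN_APPROX_NONE);k=max(cs,key=cv2.contourArea)
print(cv2.minEnclosingCircle(k),cv2.fitEllipse(k),cv2.boundingRect(k))
cv2.imwrite('pics/ringm.png',cv2.resize(m*255,None,fx=8,fy=8,interpolation=cv2.INTER_NEAREST))
```

```text
[ 21 176 158] [ 17 145 149] [ 17 159 176]
((34.203704833984375, 37.35185241699219), 21.456743240356445) ((35.07074737548828, 35.67937469482422), (35.004268646240234, 39.21108627319336), 32.14501953125) (17, 17, 38, 40)
```

View pics/ring.png

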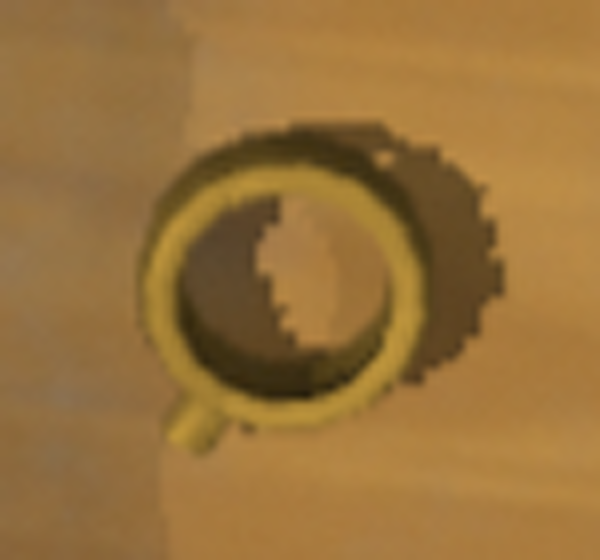

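View pics/ringm.png

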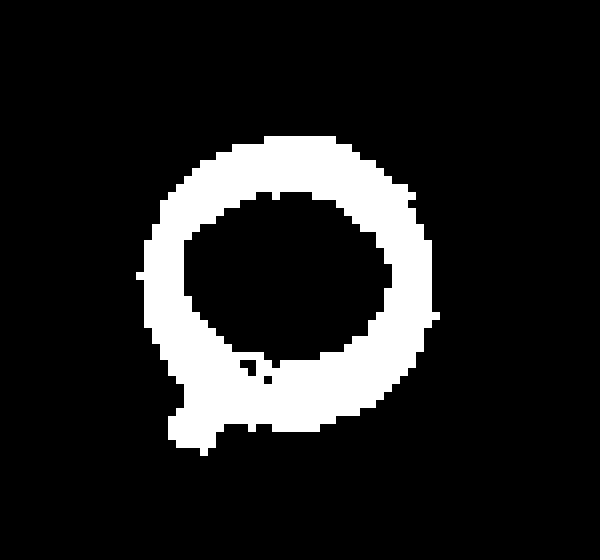

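Run:
```python
from h import *
c=cap('wrist'); x=onz(c,(275.6,212),.018); s=onz(c,(264.8,229),.009); print(x,s,np.hypot(*(s-x)[:2]))
l=onz(c,(258.4,211),.018);q=onz(c,(293,211),.018);print(np.linalg.norm(l-q))
delta([x[0],x[1],.007],97.1)
```

```text
[ 0.54146542 -0.26889557  0.018     ] [ 0.56572416 -0.27819211  0.009     ] 0.025979074816556938
0.03712543354669784
tcp [ 0.4997 -0.2689  0.2248] yaw 97.15 tool delta units [-0.102  0.826  4.356] turn units 0.008
```

Emit:
{"name": "apply_moves", "arguments": {"plan": [[0,[-0.1,0.82,0],0],[0,[0,0,0.8],0],[0,[0,0,0.8],0],[0,[0,0,0.8],0],[0,[0,0,0.8],0],[0,[0,0,0.6],0],[0,[0,0,0.35],0],[0,[0,0,0.2],0],[0,[0,0,0],0],[0,[0,0,0],0]], "squeeze": 15}}

```text
time_s: 19.27
tcp_pos: [0.5411, -0.2698, 0.0081]
eef_rot: [179.9, 0.0, 97.1]
contact_force: [0.1, -0.5, 0.9]
gripper_width: 0.0876
```

```bash
python3 -c "
from h import *
c=cap('wrist','pics/w5.png')
delta([.5415,-.2689,.007],97.1)"
```

```text
tcp [ 0.5411 -0.2698  0.0081] yaw 97.08 tool delta units [0.017 0.011 0.022] turn units -0.004
```

View pics/w5.png

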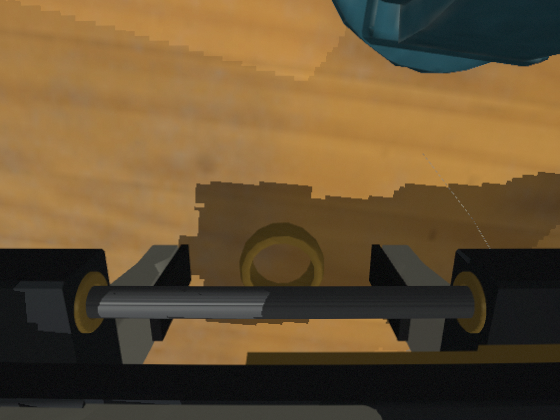

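The ring is centred between the fingers at x≈282. I'll close and lift.

Emit:
{"name": "apply_moves", "arguments": {"plan": [[255,[0,0,0],0],[255,[0,0,0],0],[255,[0,0,0],0],[255,[0,0,0],0],[255,[0,0,0],0],[255,[0,0,-0.2],0],[255,[0,0,-0.6],0],[255,[0,0,0],0]], "squeeze": 18}}

```text
time_s: 20.32
tcp_pos: [0.5421, -0.2701, 0.0498]
eef_rot: [179.8, 0.1, 97.1]
contact_force: [-0.1, -0.4, -0.9]
gripper_width: 0.0413
```

```bash
python3 -c "
from h import *
c=cap('wrist','pics/w6.png')
print(get_state()['gripper_width']);delta([.5415,-.2689,.007],97.1)"
```

```text
0.04108698154267807
tcp [ 0.5412 -0.2698  0.0484] yaw 97.07 tool delta units [0.017 0.007 0.829] turn units -0.006
```

View pics/w6.png

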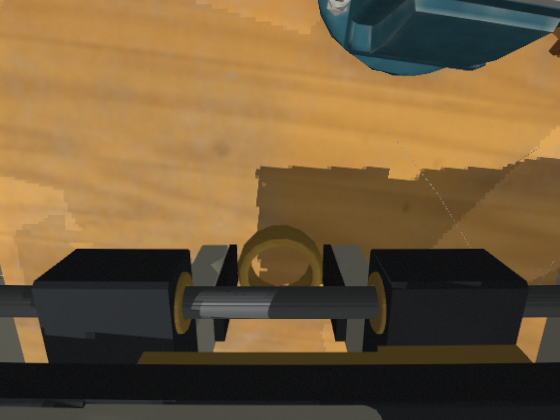

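```bash
python3 -c "
from h import *
delta([.577,.070,.18],97.15)"
```

```text
tcp [ 0.5412 -0.2698  0.0484] yaw 97.07 tool delta units [ 6.654  1.554 -2.632] turn units -0.014
```

Emit:
{"name": "apply_moves", "arguments": {"plan": [[255,[0,0,-0.6],0],[255,[0,0,-0.8],0],[255,[0,0,-0.8],0],[255,[0.5,0.15,-0.43],0],[255,[0.8,0.2,0],0],[255,[0.8,0.2,0],0],[255,[0.8,0.2,0],0],[255,[0.8,0.2,0],0],[255,[0.8,0.2,0],0],[255,[0.8,0.2,0],0],[255,[0.8,0.2,0],0],[255,[0.55,0,0],0]]}}

```text
time_s: 21.88
tcp_pos: [0.5761, 0.0715, 0.1776]
eef_rot: [-179.9, 0.0, 97.1]
contact_force: [-0.1, 0.3, -0.3]
gripper_width: 0.0412
```

Emit:
{"name": "apply_moves", "arguments": {"plan": [[255,[0,0,0],0],[255,[0,0,0],0]]}}

```text
time_s: 22.12
tcp_pos: [0.5759, 0.0696, 0.178]
eef_rot: [-179.9, 0.0, 97.1]
contact_force: [-0.1, -0.7, -0.1]
gripper_width: 0.0412
```

Run:
```python
from h import *
c=cap('wrist','pics/w7.png');cap('scene','pics/s7.png')
delta([.577,.070,.058],97.15)
```

```text
tcp [0.5761 0.0691 0.1782] yaw 97.02 tool delta units [0.017 0.021 2.405] turn units -0.022
```

View pics/w7.png

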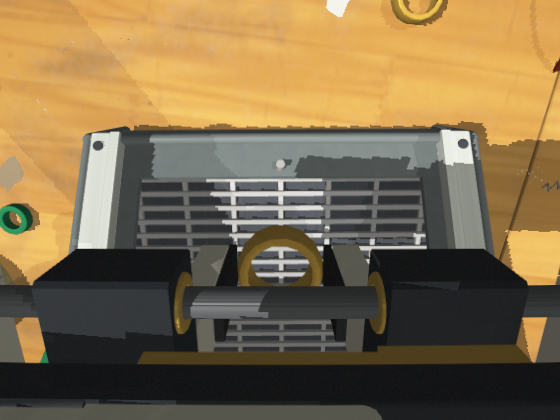

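View pics/s7.png

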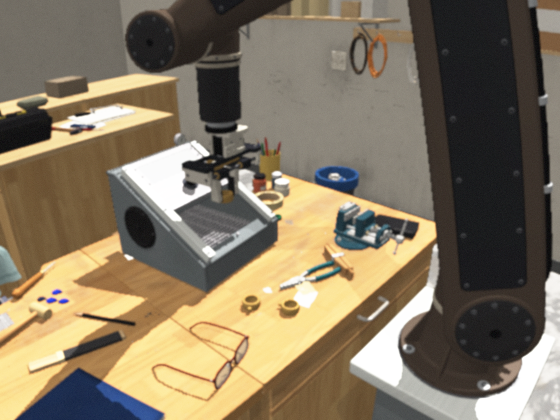

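The wrist view shows the mouth centred on the tool: the rail screws are at (98,145) and (463,144), mid 280, and the ring is at 281. I'll check the front edge, then go down.

Run:
```python
from h import *
c=cap('wrist')
print(onz(c,(280,129),.075), onz(c,(280,179),.090), onz(c,(98,145),.105),onz(c,(463,144),.105))
```

```text
[0.5213426  0.06192774 0.075     ] [0.55451298 0.06602901 0.09      ] [ 0.54311148 -0.05439111  0.105     ] [0.51346186 0.18044003 0.105     ]
```

Emit:
{"name": "apply_moves", "arguments": {"plan": [[255,[0.01,0.1,0],-0.02],[255,[0,0,0.6],0],[255,[0,0,0.5],0],[255,[0,0,0.4],0],[255,[0,0,0.3],0],[255,[0,0,0.2],0],[255,[0,0,0],0]]}}

```text
time_s: 23.15
tcp_pos: [0.581, 0.0708, 0.078]
eef_rot: [-179.9, 0.0, 97.2]
contact_force: [-0.5, -0.0, -1.1]
gripper_width: 0.0409
```

Run:
```python
from h import *
c=cap('wrist','pics/w8.png')
delta([.581,.0703,.058],97.15)
```

```text
tcp [0.5814 0.0709 0.0786] yaw 97.19 tool delta units [-0.011 -0.01   0.412] turn units 0.007
```

View pics/w8.png

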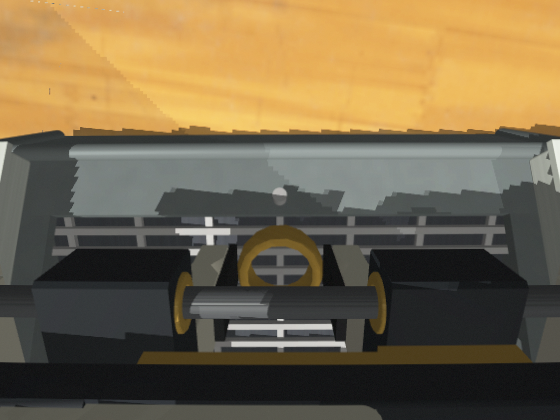

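Emit:
{"name": "apply_moves", "arguments": {"plan": [[255,[0,0,0.15],0],[255,[0,0,0.12],0],[255,[0,0,0.06],0],[255,[0,0,0],0]]}}

```text
time_s: 23.7
tcp_pos: [0.5811, 0.0709, 0.0617]
eef_rot: [-180.0, 0.0, 97.2]
contact_force: [0.1, 0.1, -1.1]
gripper_width: 0.0408
```

Emit:
{"name": "apply_moves", "arguments": {"plan": [[255,[0,0,0.04],0],[255,[0,0,0],0]]}}

```text
time_s: 23.95
tcp_pos: [0.5812, 0.071, 0.0599]
eef_rot: [-180.0, -0.0, 97.2]
contact_force: [-0.4, 0.3, -0.6]
gripper_width: 0.0407
```

Emit:
{"name": "apply_moves", "arguments": {"plan": [[255,[0,0,0.03],0],[255,[0,0,0],0]]}}

```text
time_s: 24.2
tcp_pos: [0.5811, 0.0709, 0.0584]
eef_rot: [-180.0, 0.0, 97.2]
contact_force: [-0.2, -0.6, -0.9]
gripper_width: 0.041
```

Emit:
{"name": "apply_moves", "arguments": {"plan": [[255,[0,0,0.02],0],[255,[0,0,0],0]]}}

```text
time_s: 24.45
tcp_pos: [0.5811, 0.0709, 0.0574]
eef_rot: [-180.0, 0.0, 97.2]
contact_force: [-0.4, 0.1, -0.3]
gripper_width: 0.0408
```

Emit:
{"name": "apply_moves", "arguments": {"plan": [[255,[0,0,0.02],0],[255,[0,0,0],0]]}}

```text
time_s: 24.7
tcp_pos: [0.5813, 0.071, 0.0568]
eef_rot: [180.0, 0.0, 97.2]
contact_force: [-1.5, 0.0, 3.8]
gripper_width: 0.0407
```

Emit:
{"name": "apply_moves", "arguments": {"plan": [[255,[0,0,0.02],0],[255,[0,0,0],0]]}}

```text
time_s: 24.95
tcp_pos: [0.5814, 0.071, 0.0567]
eef_rot: [180.0, 0.0, 97.2]
contact_force: [-4.8, 0.8, 11.4]
gripper_width: 0.0414
```

The ring is resting on the grating (fz up to 11 N at the expected height). I'll relieve the force, open gently and withdraw.

Emit:
{"name": "apply_moves", "arguments": {"plan": [[255,[0,0,-0.025],0],[130,[0,0,0],0],[120,[0,0,0],0],[100,[0,0,0],0],[70,[0,0,0],0],[70,[0,0,0],0],[70,[0,0,-0.15],0],[70,[0,0,-0.3],0],[70,[0,0,-0.6],0],[70,[0,0,-0.8],0],[70,[0,0,-0.8],0],[70,[0,0,-0.8],0]]}}

```text
time_s: 26.45
tcp_pos: [0.5811, 0.0709, 0.232]
eef_rot: [179.9, -0.0, 97.2]
contact_force: [0.0, -0.1, -0.4]
gripper_width: 0.0637
```

Run:
```python
from h import *
c=cap('wrist','pics/w9.png')
```

```text
(no output)
```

View pics/w9.png

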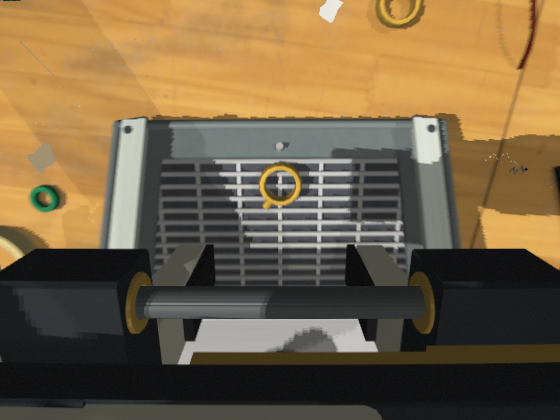

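The ring lies flat on the grating at (280,186). I'll clear the arm for the final check.

Emit:
{"name": "apply_moves", "arguments": {"plan": [[70,[-0.8,0,-0.3],0],[70,[-0.8,0,-0.3],0],[70,[-0.8,0,0],0],[70,[-0.8,0,0],0],[70,[-0.8,-0.3,0],0],[70,[-0.8,-0.3,0],0],[70,[-0.8,-0.3,0],0],[70,[-0.8,-0.3,0],0],[70,[-0.8,-0.3,0],0],[70,[-0.8,0,0],0],[70,[0,0,0],0],[70,[0,0,0],0]]}}

```text
time_s: 28.0
tcp_pos: [0.5566, -0.3353, 0.2597]
eef_rot: [180.0, 0.0, 97.2]
contact_force: [-1.1, 0.9, 0.0]
gripper_width: 0.0638
```

Run:
```python
from h import *
t=cap('top','pics/t10.png');s=cap('scene','pics/s10.png')
for n,c,b in(('t',t,(110,50,290,250)),('s',s,(100,130,290,290))):
    x0,y0,x1,y1=b; cv2.imwrite(f'pics/{n}10c.png',cv2.resize(c['frame'][y0:y1,x0:x1],None,fx=3,fy=3,interpolation=cv2.INTER_CUBIC))
```

```text
(no output)
```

View pics/t10.png

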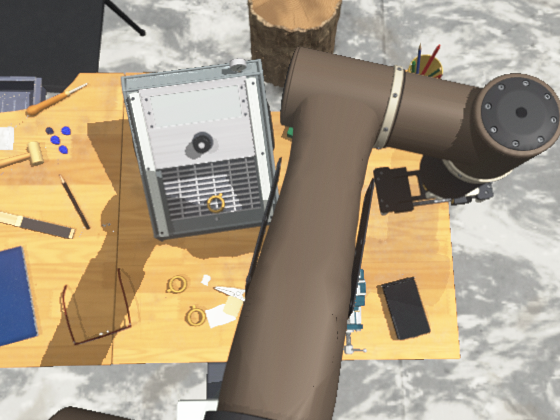

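View pics/t10c.png

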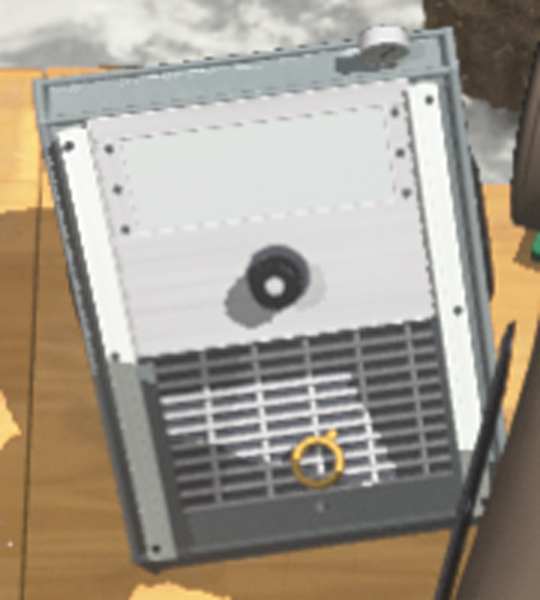

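View pics/s10c.png

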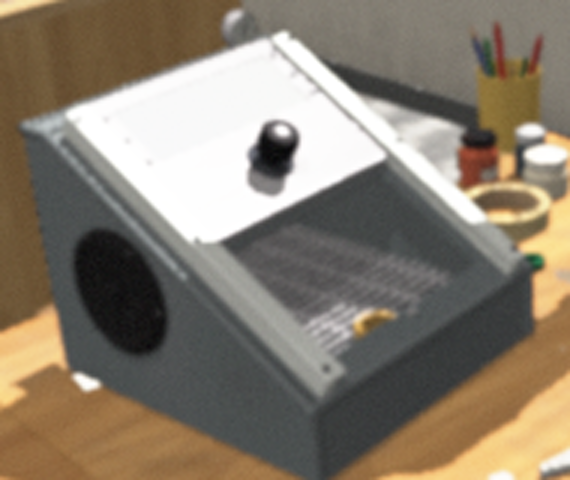

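Run:
```python
from h import *
t=cap('top');s=cap('scene')
x,e=tri([ray(t,(201.7,145)),ray(s,(194.3,173.3))]);x0,_=tri([ray(t,(214.3,216.3)),ray(s,(237.8,215.3))])
print(x,e,x-x0,np.linalg.norm(x-x0)); print('ring',onz(t,(110+317/3,50+460/3),.065))
```

```text
[0.67125304 0.08229133 0.21930502] [np.float64(0.0005434266968228883), np.float64(0.0005434266968229322)] [0.13248832 0.01701981 0.0784837 ] 0.15492746759730472
ring [0.58149932 0.07169611 0.065     ]
```

The hatch travel measures 154.9 mm, so it is fully up. The ring is at (0.581, 0.072), flat on the grating, and nothing else has moved. I'm handing in.

```bash
python3 -c "
from plant import close_job
print(close_job())"
```

```text
the job is handed in; nothing more can be done
None
```

The hatch is fully up and the brass ring casting is lying flat on the grating inside. I handed the job in at about 28 s, with the arm clear of everything.

- **Hatch:** On the first try it stopped after about 1.6 mm, so the catch was on. I eased it back, turned the knob about 90° and slid the hatch up to its end stop. Measured from two camera views, it travelled 154.9 mm against the 155 mm given, after the fingers had let go.
- **Casting:** I took the farthest of the three brass rings, 0.60 m from the base, and lowered it onto the grating. The force reached about 11 N as it touched down. It sits about 63 mm behind the front face, within about 2 mm of the middle plane.
- **Other things on the bench:** The two look-alike rings are where they were in the last top view. I also saw the tape and wax ring in place after the casting was set down. The arm partly hid the wax block in that last view, so I did not re-measure it, but nothing I did went near it.
- **Measurements that disagreed:**
    - The camera estimates of the cabinet's front edge differed by about 10 mm in x, so the 63 mm could be a few mm out.
    - The ring's diameter measured 37 mm in the image but 41 mm in the gripper, which matches the description.

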